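# Zigzag-stack the washed sachet trays to dry

## Robot

A 7-joint arm with a two-finger parallel gripper is mounted at the origin on a cart in front of the work surface, level with it; the furniture and walls round the work are solid. World frame = base frame: x ahead of the robot, y to its left, z up, the work surface at z = 0. Lengths are in m, angles in rad, forces in N, time in s.
With the tool pointing down it reaches from about 0.4 to 0.85 m from the base axis. Payload 10.4 kg.
Tool frame: the origin (TCP) lies on the centre line of the jaws, within the pads' length; the fingertips stand 22 mm ahead of it and the grasp point (between the pads) lies 3 mm ahead of it; z points along the fingers, y is the line along which they close (so a half turn about z gives the same grasp; the last joint's range is limited). The gripper opens to 87 mm and grips with 3 to 60 N. Pads are 19 mm wide; open, the fingers measure 117 mm over their backs; the gripper's body (75 mm by 190 mm) begins 51 mm behind the grasp point.
Start: joints at [1.217, 0.332, -0.065, 1.46, 0.022, 1.35, -0.088], TCP at [0.203, -0.591, 0.245] pointing down, gripper open.
Joint ranges: [-2.6, 2.6], [-0.5, 2.12], [-1.47, 1.34], [0.16, 2.42], [-1.27, 4.41], [0.06, 2.06], [-2.6, 2.6]. Speed limits (rad/s): [2.22, 2.22, 2.79, 2.79, 3.14, 3.14, 3.14].

## Interface

Orientations are given as a unit quaternion [x, y, z, w].
In Python, from bench import r gives the robot as it stands.
- The arm moves only by the tool jog_arm, called after ">>>" by a JSON object that holds its "fn" and its "kwargs", one argument or row to a line. Schema: {"type":"object","properties":{"segments":{"type":"array","items":{"type":"number"},"minItems":5,"maxItems":60},"squeeze":{"type":"number"},"only":{"type":"string"},"quiet":{"type":"boolean"},"lines":{"type":"string"}},"required":["segments"],"additionalProperties":false}. segments is one flat list of numbers that holds 1 to 12 rows one after another, with no inner brackets; each row has 5 numbers: dx, dy, dz in fractions of the full range, 1 being 1 m, then a turn about the tool's z in shares of 2 pi rad (1.0 is 2 pi rad), then the finger opening in m; each row is the pose to reach, as a shift and turn from the pose commanded when the call began, along the tool's axes at that moment; what a row does not reach only later rows make up. A row lasts 1/10 s, in which the tool goes at most 0.05 m and 0.15 rad, less where a joint would pass 70% of its speed; a pose out of reach is approached as far as the arm can. The fingers move at their own pace and stop on an object; squeeze is the grip in N (left out, the last holds). Time passes only in rows, so rows that do not move let the fingers close. The tool returns the time, the measured TCP pose, the force, the opening and the grip force at its end. only (a regular expression) keeps the lines of the reply that match it, lines (a string "A,B") keeps lines A to B, and quiet returns only ok. No shift or turn number may pass 1 either way. Input that does not fit is refused with a message, and nothing moves.
- r.read_state(): the state, without advancing time (a new reading comes with each control period).
- r.camera(name): name is "scene" or "side" or "wrist"; returns a dict with "img" (420x560x3 uint8, red, green, blue), "fx", "fy", "cx", "cy" (pixels), "pose" (4x4, takes a point from camera to world coordinates). Camera axes: x right, y down, z forward; pixel columns grow to the right and rows downward; lengths in m; the calibration is good to about 2 mm. The wrist camera is an equidistant fisheye: a pixel r from the principal point sees the ray r / f radians off the axis. A picture is of the moment at which its call begins. There is no depth.
- r.close_job(): hands the job in; it is judged then, once.
The state is a dict: "time": time; "joint_positions": joint angles; "joint_vel": joint speeds; "joint_torque": joint torques, N m; "ee_pos": TCP position; "eef_rot": TCP orientation; "ft_force": force on the tool from outside, world axes, zero at the start; "torque": the same for the moment, N m; "width": finger opening in m; "grip_force": force on a finger pad.
Only numpy, scipy, OpenCV 4.12 (cv2) and the standard library are available. Lean on these libraries where they do the work, as an engineer would, in place of code of your own. Each camera call takes 0.05 s, during which the arm holds its last target. There are 200 camera calls.

## Task

The three-compartment wooden sachet trays have been washed and should dry in a zigzag stack, lengths parallel and each lying flat on the rim of the one below, so that air gets in. On the tray that lies crosswise in the middle, put the deep tray, slid lengthwise to either side by about a quarter of a tray's length (4 cm), and on that the shallow tray, brought back so that it is straight above the bottom one. Leave the bottom tray and the short box without compartments where they stand.

Things in the scene. Friction and masses are not known exactly. Their poses are not given: they have to be found in the camera images.
- bottom_tray: open-topped brown wooden tray, 58 mm wide, 160 mm long, 40 mm high, two cross walls level with the rim (three compartments), walls and floor 6 mm; loose, 0.5 kg. Lies in the middle before the robot, its length roughly left to right; the foot of the stack. Origin: centre of the underside; x across the width, y along the length, z up; symmetric.
- deep_tray: open-topped brown wooden tray, 58 mm wide, 160 mm long, 55 mm high (the deepest), two cross walls level with the rim (three compartments), walls and floor 6 mm; loose, about 0.25 kg. Stands left or right of the bottom tray, length roughly away from the robot. Origin: centre of the underside; x across the width, y along the length, z up; symmetric.
- shallow_tray: open-topped brown wooden tray, 58 mm wide, 160 mm long, 30 mm high (the shallowest), two cross walls level with the rim (three compartments), walls and floor 6 mm; loose, about 0.25 kg. Stands left or right of the bottom tray, length roughly away from the robot. Origin: centre of the underside; x across the width, y along the length, z up; symmetric.
- spoon_box: a short open box of the same brown wood, without compartments: 58 mm wide, 110 mm long, 45 mm high. Not part of the stack; it stands among the trays and is to be left alone. Origin: centre of the underside; x across its width, y along its length, z up. (A tall coffee machine fills the counter behind the right half: x over 0.54 m, y under -0.05 m.)

How it is judged:
At the end, for the whole second after the job is handed in: Deep tray level on the bottom one's rim, shifted 22-58 mm lengthwise either way; shallow one level on the deep one, within 18 mm lengthwise over the bottom one, 20 mm or more off the deep one; both within 16 mm sideways and 0.2 rad; all at rest, upright; bottom tray and short box moved under 30 mm (z of deep_tray in the frame of bottom_tray between 0.034 and 0.047 m and z of shallow_tray in the frame of bottom_tray between 0.088 and 0.103 m and x of deep_tray in the frame of bottom_tray between -0.016 and 0.016 m and x of shallow_tray in the frame of bottom_tray between -0.016 and 0.016 m and (y of deep_tray in the frame of bottom_tray between 0.022 and 0.058 m or y of deep_tray in the frame of bottom_tray between -0.058 and -0.022 m) and y of shallow_tray in the frame of bottom_tray between -0.018 and 0.018 m and horizontal distance between shallow_tray and deep_tray above 0.02 m and angle between the y axis of each of deep_tray, shallow_tray and the y axis of bottom_tray, either way round below 0.2 rad and angle between each of deep_tray, shallow_tray, bottom_tray's own z axis and vertical below 0.08 rad and linear speed of each of deep_tray, shallow_tray below 0.02 m/s and distance of each of bottom_tray, spoon_box from where it was at the start of the episode below 0.03 m); the robot touches nothing.
It also fails if it takes over 64 s, if anything falls off the work surface, if the arm or the gripper's body presses on something with over 40 N, if the wrist force passes 120 N, or if a joint passes its speed limit or range.

## Working session

There is one attempt and no reset: what is moved stays moved. The work goes in short steps, Python scripts to look and compute and a tool call to move; the robot and the scene stay as the last step left them, time stands still between calls to the robot, and variables do not carry over. Pictures are saved under pics/ and viewed, at most 10 in all, crops included, and the job is handed in when it is done.

```bash
ls; mkdir -p pics; python3 - <<'E'
from bench import r
import cv2,numpy as np
s=r.read_state(); print(s['time'],s['ee_pos'],s['eef_rot'],s['width'])
for n in ("scene","side"):
    c=r.camera(n); cv2.imwrite(f"pics/{n}0.png",c["img"][:,:,::-1]); print(n,c["fx"],c["cx"],c["cy"],np.round(c["pose"],3).tolist())
E
```

```text
bench.py
pics
0.0 [ 0.20290138 -0.59076988  0.24375316] [ 9.86348171e-01  1.64671724e-01 -1.41228723e-04 -6.98943357e-04] 0.08746212444641728
scene 412.8822144377997 284.6891312856935 210.73497512574886 [[-0.752, -0.462, 0.47, -0.01], [-0.659, 0.538, -0.526, 0.556], [-0.01, -0.705, -0.709, 0.677], [0.0, 0.0, 0.0, 1.0]]
side 512.1467331730938 274.91899739325197 210.55196866472684 [[-0.849, -0.256, 0.461, -0.13], [-0.527, 0.438, -0.728, 0.971], [-0.016, -0.862, -0.507, 0.651], [0.0, 0.0, 0.0, 1.0]]
```

View pics/scene0.png

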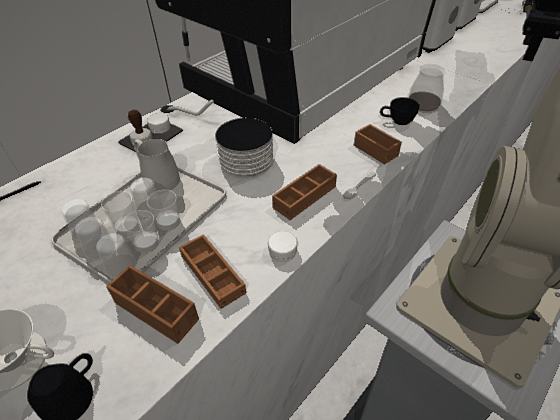

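View pics/side0.png

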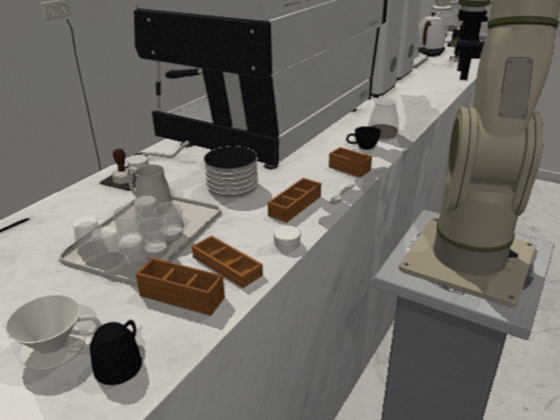

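Scene view: deep tray is around (152,303), shallow (212,270), bottom (305,190) and spoon box (377,142). In the side view they are at (180,285), (227,260), (295,199) and (350,161). The deep and shallow trays stand side by side on the left.

```bash
cat > h.py <<'E'
from bench import r
import cv2,numpy as np
def ray(c,p,z):
    d=c["pose"][:3,:3]@np.array([(p[0]-c["cx"])/c["fx"],(p[1]-c["cy"])/c["fy"],1.]); o=c["pose"][:3,3]
    return (o+d*(z-o[2])/d[2])[:2]
def hexes(c,amin=250):
    hsv=cv2.cvtColor(c["img"],cv2.COLOR_RGB2HSV)
    m=cv2.inRange(hsv,(3,110,30),(18,255,255)); m=cv2.morphologyEx(m,cv2.MORPH_CLOSE,np.ones((3,3)))
    cs,_=cv2.findContours(m,cv2.RETR_EXTERNAL,cv2.CHAIN_APPROX_NONE)
    out=[]
    for k in cs:
        if cv2.contourArea(k)>amin: out.append((cv2.contourArea(k),cv2.approxPolyN(cv2.convexHull(k),6,ensure_convex=True).reshape(-1,2)))
    return m,sorted(out,key=lambda t:t[1][:,0].mean())
E
python3 - <<'E'
from h import *
for n in ("scene","side"):
    c=r.camera(n); m,H=hexes(c)
    v=c["img"][:,:,::-1].copy()
    for a,h in H:
        print(n,a,h.tolist())
        for p in h: v[p[1],p[0]]=(0,255,0)
    x0,x1,y0,y1=(95,415,115,350) if n=="scene" else (125,385,140,320)
    cv2.imwrite(f"pics/{n}1.png",cv2.resize(v[y0:y1,x0:x1],None,fx=2.5,fy=2.5,interpolation=cv2.INTER_NEAREST))
E
```

```text
scene 3495.5 [[193, 302], [198, 318], [178, 343], [115, 303], [106, 286], [129, 264]]
scene 2240.5 [[244, 283], [246, 292], [220, 308], [181, 256], [179, 247], [203, 234]]
scene 1745.0 [[336, 175], [335, 186], [290, 219], [273, 208], [273, 195], [320, 164]]
scene 1059.0 [[400, 141], [398, 155], [384, 164], [354, 145], [356, 132], [369, 124]]
side 5020.5 [[270, 268], [209, 315], [140, 295], [135, 274], [151, 258], [212, 236]]
side 1244.5 [[319, 183], [319, 196], [286, 222], [269, 215], [268, 202], [303, 178]]
side 778.5 [[371, 155], [369, 170], [359, 176], [330, 166], [330, 153], [339, 148]]
```

View pics/scene1.png

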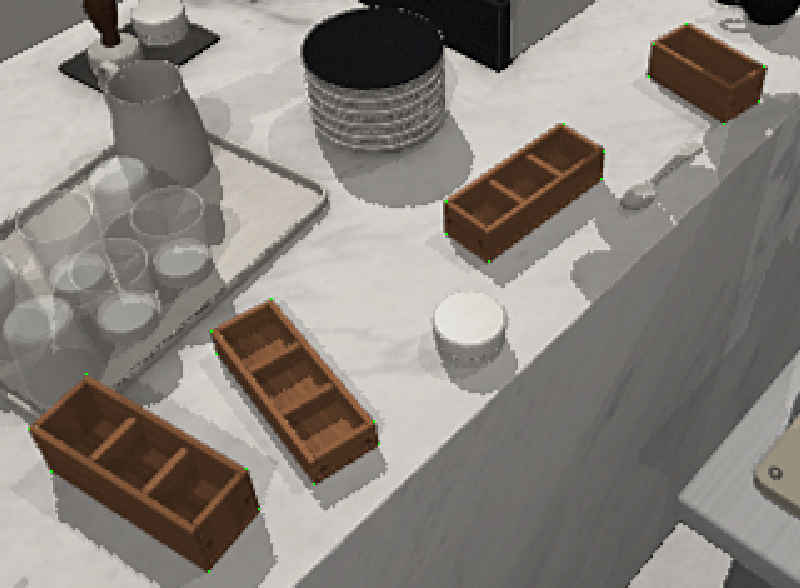

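```bash
python3 - <<'E'
from h import *
c=r.camera("scene")
O={"deep":(.055,[(193,302),(129,264),(106,286)],[(198,318),(178,343),(115,303)]),
"shallow":(.030,[(244,283),(203,234),(179,247)],[(246,292),(220,308),(181,256)]),
"bottom":(.040,[(336,175),(320,164),(273,195)],[(335,186),(290,219),(273,208)]),
"spoon":(.045,[(400,141),(369,124),(356,132)],[(398,155),(384,164),(354,145)])}
for n,(z,t,b) in O.items():
    for zz,q in ((z,t),(0,b)):
        P=[ray(c,p,zz) for p in q]
        e=[P[1]-P[0],P[2]-P[1]]; L=max(e,key=np.linalg.norm); a=np.arctan2(L[1],L[0])
        print(n,zz,"centre",np.round((P[0]+P[2])/2,4),"edges",[round(float(np.linalg.norm(x)),4) for x in e],"yaw",round(float(np.mod(a,np.pi)),3))
s=r.read_state();from scipy.spatial.transform import Rotation as R
print(s['time'],R.from_quat(s['eef_rot']).as_matrix().round(3).tolist())
E
```

```text
deep 0.055 centre [0.4487 0.4091] edges [0.1585, 0.0571] yaw 0.161
deep 0 centre [0.4488 0.4092] edges [0.0565, 0.1579] yaw 0.173
shallow 0.03 centre [0.4325 0.2832] edges [0.1561, 0.0563] yaw 2.942
shallow 0 centre [0.4328 0.283 ] edges [0.0583, 0.1572] yaw 2.943
bottom 0.04 centre [ 0.4325 -0.011 ] edges [0.055, 0.1576] yaw 1.492
bottom 0 centre [ 0.4339 -0.0126] edges [0.1572, 0.0531] yaw 1.503
spoon 0.045 centre [ 0.4055 -0.2773] edges [0.1048, 0.0546] yaw 3.003
spoon 0 centre [ 0.4055 -0.2797] edges [0.0574, 0.1077] yaw 2.972
0.25 [[0.946, 0.325, -0.0], [0.325, -0.946, 0.001], [-0.0, -0.001, -1.0]]
```

```bash
cat > to.py <<'E'
import sys; from h import *; from scipy.spatial.transform import Rotation as R
def to(*wps):
    s=r.read_state(); M=R.from_quat(s['eef_rot']).as_matrix(); yaw=np.arctan2(M[1,0],M[0,0])
    print("now",s['time'],np.round(s['ee_pos'],4),"yaw",round(float(yaw),3),"w",round(s['width'],4),"j1,7",np.round(s['joint_positions'],2)[[0,6]])
    for x,y,z,w in wps:
        print((x,y,z,w),"->",np.round(M.T@(np.array([x,y,z])-s['ee_pos']),4),"turn",round(float(yaw-w),3))
if __name__=="__main__": to(*eval(sys.argv[1]))
E
python3 to.py '[(.42,-.3,.245,.331),(.449,.2,.245,.165),(.449,.409,.16,.165)]'
python3 -c "
from h import *
c=r.camera('scene')
print('plates',ray(c,(247,176),0),ray(c,(273,155),0),ray(c,(219,155),0))"
```

```text
now 0.25 [ 0.2029 -0.591   0.2442] yaw 0.331 w 0.087 j1,7 [ 1.22 -0.09]
(0.42, -0.3, 0.245, 0.331) -> [ 0.2998 -0.2047 -0.0007] turn -0.0
(0.449, 0.2, 0.245, 0.165) -> [ 4.896e-01 -6.682e-01 -4.000e-04] turn 0.166
(0.449, 0.409, 0.16, 0.165) -> [ 0.5575 -0.8658  0.0847] turn 0.166
plates [0.59307007 0.02327918] [ 0.60135829 -0.0832896 ] [0.71140579 0.01060811]
```

>>> {"fn": "jog_arm", "kwargs": {
  "segments": [0.3, -0.205, 0, 0, 0.087, 0.3, -0.205, 0, 0, 0.087, 0.3, -0.205, 0, 0, 0.087, 0.3, -0.205, 0, 0, 0.087, 0.3, -0.205, 0, 0, 0.087, 0.3, -0.205, 0, 0, 0.087, 0.3, -0.205, 0, 0, 0.087, 0.3, -0.205, 0, 0, 0.087, 0.3, -0.205, 0, 0, 0.087]
}}

```text
time: 1.2
ee_pos: [0.4217, -0.2976, 0.2447]
eef_rot: [0.986, 0.167, 0.0, 0.0]
ft_force: [-0.7, -1.6, 0.3]
width: 0.0868
grip_force: 0.0
```

```bash
python3 to.py '[(.449,.2,.245,.165),(.449,.409,.16,.165)]'
```

```text
now 1.2 [ 0.4217 -0.2976  0.2447] yaw 0.335 w 0.0868 j1,7 [ 0.83 -0.74]
(0.449, 0.2, 0.245, 0.165) -> [ 1.896e-01 -4.609e-01 -2.000e-04] turn 0.17
(0.449, 0.409, 0.16, 0.165) -> [ 0.2584 -0.6582  0.0848] turn 0.17
```

The rows are not in the units I measure in: turns go in shares of 2 pi rad. I convert before sending: 0.17 rad / 6.2832 = 0.0271.

>>> {"fn": "jog_arm", "kwargs": {
  "segments": [0.19, -0.461, 0, 0.0271, 0.087, 0.19, -0.461, 0, 0.0271, 0.087, 0.19, -0.461, 0, 0.0271, 0.087, 0.19, -0.461, 0, 0.0271, 0.087, 0.19, -0.461, 0, 0.0271, 0.087, 0.19, -0.461, 0, 0.0271, 0.087, 0.19, -0.461, 0, 0.0271, 0.087, 0.19, -0.461, 0, 0.0271, 0.087, 0.19, -0.461, 0, 0.0271, 0.087, 0.19, -0.461, 0, 0.0271, 0.087, 0.25, -0.64, 0.08, 0.0271, 0.087, 0.25, -0.64, 0.08, 0.0271, 0.087]
}}

```text
time: 2.4
ee_pos: [0.4512, 0.2897, 0.2053]
eef_rot: [0.997, 0.078, 0.001, 0.0]
ft_force: [1.3, -1.3, -0.0]
width: 0.0873
grip_force: 0.0
```

```bash
python3 to.py '[(.449,.409,.13,.165)]'
```

```text
now 2.4 [0.4512 0.2897 0.2053] yaw 0.157 w 0.0873 j1,7 [ 0.12 -2.24]
(0.449, 0.409, 0.13, 0.165) -> [ 0.0164 -0.1182  0.0753] turn -0.008
```

Scaled: -0.01 rad / 6.2832 = -0.0016.

>>> {"fn": "jog_arm", "kwargs": {
  "segments": [0.016, -0.118, 0.075, -0.0016, 0.087, 0.016, -0.118, 0.075, -0.0016, 0.087, 0.016, -0.118, 0.075, -0.0016, 0.087, 0.016, -0.118, 0.075, -0.0016, 0.087, 0.016, -0.118, 0.075, -0.0016, 0.087]
}}

```text
time: 2.9
ee_pos: [0.4471, 0.4078, 0.1294]
eef_rot: [0.996, 0.085, -0.001, 0.001]
ft_force: [0.7, 0.1, 0.2]
width: 0.0869
grip_force: 0.0
```

```bash
python3 - <<'E'
from to import *
to((.449,.409,.043,.165)); print(np.round(r.read_state()['joint_positions'],2))
c=r.camera("wrist"); cv2.imwrite("pics/w1.png",c["img"][:,:,::-1])
E
```

```text
now 2.9 [0.4471 0.4078 0.1294] yaw 0.17 w 0.0869 j1,7 [-0.16 -2.5 ]
(0.449, 0.409, 0.043, 0.165) -> [ 0.0023 -0.001   0.0864] turn 0.005
[-0.16  0.52 -0.85  1.62  0.41  1.2  -2.5 ]
```

View pics/w1.png

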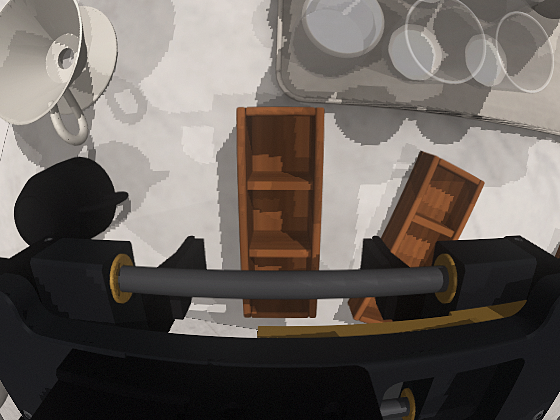

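The wrist view shows the deep tray centred between the fingers, with its walls at columns 240–320 and fingers at about 190 and 375. The mug at (70,200) lies forward and left, so I check how close it is before descending.

```bash
python3 - <<'E'
from h import *
c=r.camera("side")
for p in ((115,380),(140,365),(93,365)): print(ray(c,p,0))
for p in ((117,326),(138,330),(93,345),(135,335)): print(ray(c,p,.07), ray(c,p,.09))
E
```

```text
[0.40108119 0.6254432 ]
[0.38912343 0.58144215]
[0.45673813 0.62207497]
[0.42548148 0.5821754 ] [0.40637045 0.59557062]
[0.38927663 0.57122969] [0.37141224 0.5850018 ]
[0.42585323 0.63156508] [0.40672939 0.64325966]
[0.38523528 0.58190925] [0.36751004 0.59531363]
```

>>> {"fn": "jog_arm", "kwargs": {
  "segments": [0.002, -0.001, 0.05, 0, 0.087, 0.002, -0.001, 0.086, 0, 0.087, 0.002, -0.001, 0.086, 0, 0.087, 0.002, -0.001, 0.086, 0, 0.087, 0.002, -0.001, 0.086, 0, 0.05, 0.002, -0.001, 0.086, 0, 0.05, 0.002, -0.001, 0.086, 0, 0.05, 0.002, -0.001, 0.086, 0, 0.05, 0.002, -0.001, 0.086, 0, 0.05],
  "squeeze": 25
}}

```text
time: 3.9
ee_pos: [0.4484, 0.4103, 0.045]
eef_rot: [0.996, 0.085, 0.0, -0.0]
ft_force: [-0.1, -0.8, 4.4]
width: 0.0579
grip_force: 25.0
```

```bash
python3 to.py '[(.449,.409,.2,.165)]'
```

```text
now 3.9 [0.4484 0.4103 0.045 ] yaw 0.171 w 0.0579 j1,7 [-0.22 -2.55]
(0.449, 0.409, 0.2, 0.165) -> [ 0.0005  0.0013 -0.155 ] turn 0.006
```

>>> {"fn": "jog_arm", "kwargs": {
  "segments": [0, 0, -0.04, 0, 0.05, 0, 0, -0.08, 0, 0.05, 0, 0, -0.12, 0, 0.05, 0, 0, -0.155, 0, 0.05, 0, 0, -0.155, 0, 0.05]
}}

```text
time: 4.4
ee_pos: [0.4492, 0.4121, 0.2046]
eef_rot: [0.996, 0.085, 0.003, -0.002]
ft_force: [0.1, 1.4, -1.4]
width: 0.0576
grip_force: 25.0
```

```bash
python3 to.py '[(.45,.2,.2,.8),(.436,.028,.2,1.497)]'
```

```text
now 4.4 [0.4492 0.4121 0.2046] yaw 0.171 w 0.0576 j1,7 [-0.16 -2.46]
(0.45, 0.2, 0.2, 0.8) -> [-0.0353  0.2091  0.0036] turn -0.629
(0.436, 0.028, 0.2, 1.497) -> [-0.0784  0.3762  0.0027] turn -1.326
```

Scaled: -1.326 rad / 6.2832 = -0.211.

>>> {"fn": "jog_arm", "kwargs": {
  "segments": [-0.01, 0.04, 0, -0.0239, 0.05, -0.02, 0.08, 0, -0.0477, 0.05, -0.03, 0.12, 0, -0.0716, 0.05, -0.04, 0.16, 0, -0.0955, 0.05, -0.05, 0.2, 0, -0.1194, 0.05, -0.06, 0.24, 0, -0.1432, 0.05, -0.07, 0.28, 0, -0.1671, 0.05, -0.075, 0.32, 0, -0.191, 0.05, -0.078, 0.376, 0, -0.211, 0.05, -0.078, 0.376, 0, -0.211, 0.05, -0.078, 0.376, 0, -0.211, 0.05, -0.078, 0.376, 0, -0.211, 0.05]
}}

```text
time: 5.6
ee_pos: [0.4347, 0.0251, 0.1988]
eef_rot: [0.733, 0.68, -0.0, -0.0]
ft_force: [-0.3, 0.5, -2.3]
width: 0.0581
grip_force: 25.0
```

```bash
python3 - <<'E'
from to import *
to((.436,.028,.11,1.497),(.436,.028,.085,1.497))
c=r.camera("scene"); m,H=hexes(c)
for a,h in H: print(a,h.tolist())
cv2.imwrite("pics/s2.png",c["img"][:,:,::-1])
E
```

```text
now 5.6 [0.4347 0.0251 0.1988] yaw 1.495 w 0.0581 j1,7 [ 0.74 -0.21]
(0.436, 0.028, 0.11, 1.497) -> [0.003  0.0012 0.0888] turn -0.002
(0.436, 0.028, 0.085, 1.497) -> [0.003  0.0012 0.1138] turn -0.002
2237.5 [[244, 283], [246, 292], [220, 308], [182, 257], [179, 247], [203, 234]]
1921.0 [[331, 130], [331, 140], [277, 174], [258, 162], [256, 139], [292, 119]]
1744.0 [[336, 175], [335, 186], [290, 219], [273, 208], [273, 195], [320, 164]]
1064.0 [[401, 141], [398, 155], [384, 164], [354, 145], [356, 132], [369, 124]]
```

View pics/s2.png

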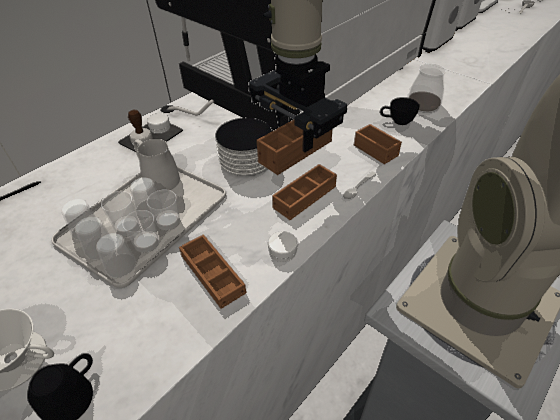

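The deep tray hangs level at (295,147), above the bottom tray at (305,190), with the fingers clear of the plates at (245,145). Lowering it.

>>> {"fn": "jog_arm", "kwargs": {
  "segments": [0.003, 0.001, 0.04, 0, 0.05, 0.003, 0.001, 0.08, 0, 0.05, 0.003, 0.001, 0.095, 0, 0.05, 0.003, 0.001, 0.105, 0, 0.05, 0.003, 0.001, 0.11, 0, 0.05, 0.003, 0.001, 0.112, 0, 0.05, 0.003, 0.001, 0.114, 0, 0.05, 0.003, 0.001, 0.114, 0, 0.05, 0.003, 0.001, 0.114, 0, 0.05]
}}

```text
time: 6.55
ee_pos: [0.4368, 0.0292, 0.086]
eef_rot: [0.733, 0.68, 0.0, 0.0]
ft_force: [0.6, -0.2, -1.4]
width: 0.0577
grip_force: 25.0
```

```bash
python3 to.py '[(.436,.028,.085,1.497)]'
```

```text
now 6.55 [0.4368 0.0292 0.086 ] yaw 1.497 w 0.0577 j1,7 [ 0.68 -0.38]
(0.436, 0.028, 0.085, 1.497) -> [-0.0013 -0.0007  0.001 ] turn -0.0
```

Not quite in contact yet; lower by small steps until the force changes, then release.

>>> {"fn": "jog_arm", "kwargs": {
  "segments": [0, 0, 0.001, 0, 0.05, 0, 0, 0.002, 0, 0.05, 0, 0, 0.002, 0, 0.05]
}}

```text
time: 6.85
ee_pos: [0.4368, 0.0291, 0.0849]
eef_rot: [0.733, 0.68, -0.0, 0.001]
ft_force: [-7.7, -1.1, 19.8]
width: 0.0582
grip_force: 25.0
```

Contact (about 20 N). Release, retreat upward, and look.

>>> {"fn": "jog_arm", "kwargs": {
  "segments": [0, 0, -0.001, 0, 0.058, 0, 0, -0.001, 0, 0.087, 0, 0, -0.001, 0, 0.087, 0, 0, -0.001, 0, 0.087, 0, 0, -0.001, 0, 0.087, 0, 0, -0.04, 0, 0.087, 0, 0, -0.08, 0, 0.087, 0, 0, -0.12, 0, 0.087, 0, 0, -0.12, 0, 0.087]
}}

```text
time: 7.75
ee_pos: [0.4389, 0.0297, 0.2082]
eef_rot: [0.733, 0.68, 0.002, 0.003]
ft_force: [0.4, 0.7, -1.1]
width: 0.0869
grip_force: 0.0
```

```bash
python3 to.py '[(.433,.22,.2,.4),(.433,.283,.13,-.2),(.433,.283,.13,-.2+np.pi)]'
```

```text
now 7.75 [0.4389 0.0297 0.2082] yaw 1.497 w 0.0869 j1,7 [ 0.76 -0.21]
(0.433, 0.22, 0.2, 0.4) -> [ 0.1894 -0.02    0.0079] turn 1.097
(0.433, 0.283, 0.13, -0.2) -> [ 0.2523 -0.0252  0.0778] turn 1.697
(0.433, 0.283, 0.13, 2.941592653589793) -> [ 0.2523 -0.0252  0.0778] turn -1.445
```

Scaled: -1.445 rad / 6.2832 = -0.23.

>>> {"fn": "jog_arm", "kwargs": {
  "segments": [0.04, 0, 0, -0.0239, 0.087, 0.08, 0, 0, -0.0477, 0.087, 0.12, -0.01, 0, -0.0716, 0.087, 0.16, -0.015, 0, -0.0955, 0.087, 0.2, -0.02, 0, -0.1194, 0.087, 0.22, -0.025, 0.02, -0.1432, 0.087, 0.24, -0.025, 0.04, -0.1671, 0.087, 0.252, -0.025, 0.06, -0.191, 0.087, 0.252, -0.025, 0.078, -0.2149, 0.087, 0.252, -0.025, 0.078, -0.23, 0.087, 0.252, -0.025, 0.078, -0.23, 0.087, 0.252, -0.025, 0.078, -0.23, 0.087]
}}

```text
time: 8.95
ee_pos: [0.4301, 0.2825, 0.1255]
eef_rot: [0.101, 0.995, 0.0, -0.0]
ft_force: [-0.1, -0.2, -0.9]
width: 0.0869
grip_force: 0.0
```

```bash
python3 - <<'E'
from to import *
to((.433,.283,.024,-.2+np.pi))
c=r.camera("side"); m,H=hexes(c)
for a,h in H: print(a,h.tolist())
c=r.camera("scene"); m,H=hexes(c)
for a,h in H: print(a,h.tolist())
cv2.imwrite("pics/s3.png",c["img"][:,:,::-1])
E
```

```text
now 8.95 [0.4301 0.2825 0.1255] yaw 2.939 w 0.0869 j1,7 [0.33 0.36]
(0.433, 0.283, 0.024, 2.941592653589793) -> [-0.0028  0.001   0.1015] turn -0.003
1795.0 [[261, 263], [261, 276], [242, 287], [194, 257], [191, 246], [211, 235]]
2274.5 [[311, 169], [324, 193], [286, 221], [259, 212], [256, 187], [295, 164]]
782.0 [[371, 155], [369, 170], [360, 176], [330, 166], [330, 153], [340, 147]]
2190.0 [[244, 283], [246, 292], [220, 308], [182, 256], [184, 244], [203, 234]]
2983.0 [[324, 162], [342, 181], [286, 222], [260, 203], [258, 184], [309, 153]]
1063.0 [[400, 141], [398, 155], [384, 164], [354, 145], [356, 132], [369, 124]]
```

View pics/s3.png

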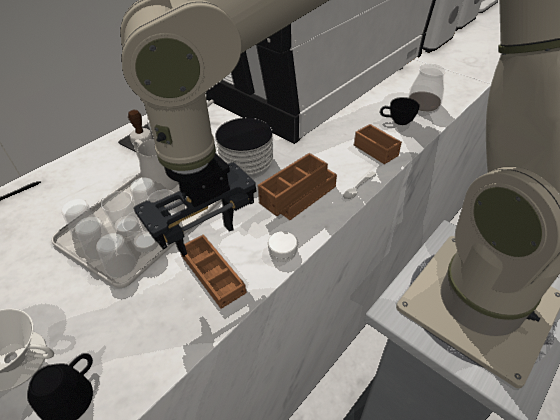

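The deep tray now sits on the bottom tray at (297,183), slid left; the fingers straddle the shallow tray at (212,268). I check the deep tray's pose and whether the bottom one moved.

```bash
python3 - <<'E'
from h import *
c=r.camera("scene"); m,_=hexes(c)
k=[q for q in cv2.findContours(m,cv2.RETR_EXTERNAL,cv2.CHAIN_APPROX_NONE)[0] if cv2.pointPolygonTest(q,(297,190),False)>0][0]
p=cv2.approxPolyDP(k,1.8,True).reshape(-1,2); print(p.tolist())
for n,q in (("hex",[(324,162),(309,153),(258,184)]),):
    P=[ray(c,x,.095) for x in q]; e=P[2]-P[1]
    print(np.round((P[0]+P[2])/2,4),np.linalg.norm(P[1]-P[0]),np.linalg.norm(e),np.arctan2(e[1],e[0]))
for x in p: print(x,np.round(ray(c,x,.095),3),np.round(ray(c,x,.04),3),np.round(ray(c,x,0),3))
E
```

```text
[[336, 175], [326, 168], [323, 161], [307, 154], [258, 184], [260, 203], [276, 215], [281, 213], [290, 219], [335, 186]]
[0.4416 0.0262] 0.04660505521579108 0.15514316962791247 1.4761477576479793
[336 175] [ 0.364 -0.03 ] [ 0.399 -0.085] [ 0.425 -0.126]
[326 168] [ 0.395 -0.035] [ 0.433 -0.091] [ 0.461 -0.132]
[323 161] [ 0.415 -0.05 ] [ 0.455 -0.108] [ 0.484 -0.15 ]
[307 154] [ 0.459 -0.047] [ 0.503 -0.104] [ 0.535 -0.146]
[258 184] [0.472 0.101] [0.518 0.058] [0.551 0.027]
[260 203] [0.429 0.141] [0.47  0.102] [0.5   0.073]
[276 215] [0.381 0.145] [0.418 0.106] [0.445 0.078]
[281 213] [0.378 0.134] [0.414 0.094] [0.441 0.065]
[290 219] [0.353 0.135] [0.388 0.095] [0.413 0.066]
[335 186] [0.344 0.   ] [ 0.378 -0.052] [ 0.402 -0.09 ]
```

>>> {"fn": "jog_arm", "kwargs": {
  "segments": [-0.003, 0.001, 0.05, 0, 0.087, -0.003, 0.001, 0.085, 0, 0.087, -0.003, 0.001, 0.1, 0, 0.087, -0.003, 0.001, 0.1, 0, 0.087, -0.003, 0.001, 0.1, 0, 0.087, -0.003, 0.001, 0.1, 0, 0.05, -0.003, 0.001, 0.1, 0, 0.05, -0.003, 0.001, 0.1, 0, 0.05, -0.003, 0.001, 0.1, 0, 0.05, -0.003, 0.001, 0.1, 0, 0.05],
  "squeeze": 25
}}

```text
time: 10.1
ee_pos: [0.4334, 0.2829, 0.0258]
eef_rot: [0.1, 0.995, 0.0, 0.0]
ft_force: [0.7, 0.3, 1.9]
width: 0.0578
grip_force: 25.0
```

```bash
python3 to.py '[(.433,.283,.2,-.2+np.pi)]'
```

```text
now 10.1 [0.4334 0.2829 0.0258] yaw 2.942 w 0.0578 j1,7 [0.21 0.25]
(0.433, 0.283, 0.2, 2.941592653589793) -> [ 4.000e-04  1.000e-04 -1.742e-01] turn 0.0
```

The bottom tray's corners are where they were, and the deep tray is at about +37 mm along it. The shallow tray is gripped (57.8 mm); lift and carry.

>>> {"fn": "jog_arm", "kwargs": {
  "segments": [0, 0, -0.04, 0, 0.05, 0, 0, -0.08, 0, 0.05, 0, 0, -0.12, 0, 0.05, 0, 0, -0.16, 0, 0.05, 0, 0, -0.185, 0, 0.05, 0, 0, -0.185, 0, 0.05]
}}

```text
time: 10.7
ee_pos: [0.4342, 0.2838, 0.2134]
eef_rot: [0.1, 0.995, 0.001, 0.002]
ft_force: [0.2, 0.8, -2.6]
width: 0.0578
grip_force: 25.0
```

```bash
python3 to.py '[(.433,-.01,.2,1.497)]'
```

```text
now 10.7 [0.4342 0.2838 0.2134] yaw 2.942 w 0.0578 j1,7 [0.41 0.44]
(0.433, -0.01, 0.2, 1.497) -> [-0.0571 -0.2882  0.013 ] turn 1.445
```

Scaled: 1.445 rad / 6.2832 = 0.23.

>>> {"fn": "jog_arm", "kwargs": {
  "segments": [-0.006, -0.03, 0, 0.0239, 0.05, -0.012, -0.06, 0, 0.0477, 0.05, -0.018, -0.09, 0, 0.0716, 0.05, -0.024, -0.12, 0, 0.0955, 0.05, -0.03, -0.15, 0, 0.1194, 0.05, -0.036, -0.18, 0, 0.1432, 0.05, -0.042, -0.21, 0, 0.1671, 0.05, -0.048, -0.24, 0, 0.191, 0.05, -0.053, -0.27, 0, 0.2149, 0.05, -0.057, -0.288, 0, 0.23, 0.05, -0.057, -0.288, 0, 0.23, 0.05, -0.057, -0.288, 0, 0.23, 0.05]
}}

```text
time: 11.9
ee_pos: [0.4313, -0.0108, 0.2096]
eef_rot: [0.733, 0.681, -0.0, -0.001]
ft_force: [0.1, 0.8, -3.0]
width: 0.0575
grip_force: 25.0
```

```bash
python3 to.py '[(.434,-.01,.123,1.497),(.434,-.01,.12,1.497)]'
```

```text
now 11.9 [ 0.4313 -0.0108  0.2096] yaw 1.497 w 0.0575 j1,7 [ 0.99 -0.09]
(0.434, -0.01, 0.123, 1.497) -> [0.0009 0.0028 0.0866] turn 0.0
(0.434, -0.01, 0.12, 1.497) -> [0.0009 0.0028 0.0896] turn 0.0
```

>>> {"fn": "jog_arm", "kwargs": {
  "segments": [0.001, 0.002, 0.04, 0, 0.05, 0.001, 0.002, 0.07, 0, 0.05, 0.001, 0.002, 0.08, 0, 0.05, 0.001, 0.002, 0.084, 0, 0.05, 0.001, 0.002, 0.086, 0, 0.05, 0.001, 0.002, 0.087, 0, 0.05, 0.001, 0.002, 0.087, 0, 0.05]
}}

```text
time: 12.6
ee_pos: [0.4346, -0.01, 0.1244]
eef_rot: [0.733, 0.68, 0.0, 0.001]
ft_force: [0.5, -0.3, -3.1]
width: 0.0577
grip_force: 25.0
```

```bash
python3 to.py '[(.434,-.01,.12,1.497)]'
```

```text
now 12.6 [ 0.4346 -0.01    0.1244] yaw 1.497 w 0.0577 j1,7 [ 0.94 -0.24]
(0.434, -0.01, 0.12, 1.497) -> [-0.0001 -0.0006  0.0044] turn -0.0
```

>>> {"fn": "jog_arm", "kwargs": {
  "segments": [0, 0, 0.001, 0, 0.05, 0, 0, 0.002, 0, 0.05, 0, 0, 0.003, 0, 0.05, 0, 0, 0.003, 0, 0.05]
}}

```text
time: 13.0
ee_pos: [0.4341, -0.01, 0.1207]
eef_rot: [0.733, 0.68, -0.0, 0.0]
ft_force: [-2.0, -0.1, 0.9]
width: 0.0581
grip_force: 25.0
```

Light contact (the tray's weight has come off the wrist), so release and retreat.

>>> {"fn": "jog_arm", "kwargs": {
  "segments": [0, 0, 0, 0, 0.058, 0, 0, 0, 0, 0.087, 0, 0, 0, 0, 0.087, 0, 0, 0, 0, 0.087, 0, 0, 0, 0, 0.087, 0, 0, -0.04, 0, 0.087, 0, 0, -0.08, 0, 0.087, 0, 0, -0.12, 0, 0.087, 0.05, 0, -0.12, 0, 0.087, 0.1, 0, -0.12, 0, 0.087, 0.15, 0, -0.12, 0, 0.087, 0.2, 0, -0.12, 0, 0.087]
}}

```text
time: 14.2
ee_pos: [0.4492, 0.1909, 0.2412]
eef_rot: [0.734, 0.68, 0.001, 0.001]
ft_force: [0.9, -0.6, -0.2]
width: 0.0868
grip_force: 0.0
```

```bash
python3 - <<'E'
from h import *
c=r.camera("scene"); m,_=hexes(c)
for k in cv2.findContours(m,cv2.RETR_EXTERNAL,cv2.CHAIN_APPROX_NONE)[0]:
    if cv2.contourArea(k)>250: print(cv2.approxPolyDP(k,1.8,True).reshape(-1,2).tolist())
cv2.imwrite("pics/s4.png",cv2.resize(c["img"][90:270,200:440,::-1],None,fx=3,fy=3,interpolation=cv2.INTER_NEAREST))
E
```

```text
[[336, 145], [320, 136], [271, 165], [270, 177], [258, 185], [260, 203], [276, 215], [281, 213], [290, 219], [335, 186], [336, 175], [326, 168], [326, 164], [337, 155]]
[[356, 132], [354, 144], [383, 163], [398, 154], [400, 142], [375, 127], [368, 125]]
```

View pics/s4.png

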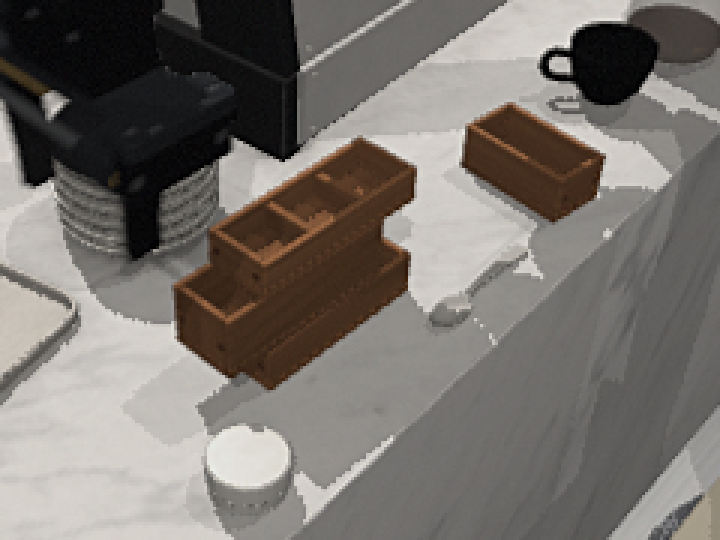

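The zigzag stands level: the shallow tray's rim corners are at scene (336,145), (320,136) and (271,165), and the bottom tray and box have the same corners as before. One numeric check, then hand in.

```bash
python3 - <<'E'
from h import *
c=r.camera("scene"); P=[ray(c,x,.125) for x in ((336,145),(320,136),(271,165))]; e=P[2]-P[1]; t=(P[0]+P[2])/2
d=t-np.array([.433,-.012]); a=1.497
print(t,"across",d@[np.sin(a),-np.cos(a)],"along",d@[np.cos(a),np.sin(a)],"L",np.linalg.norm(e),np.linalg.norm(P[1]-P[0]),"yaw",np.arctan2(e[1],e[0]))
if abs(d).max()<.012: print(r.close_job())
E
```

```text
[ 0.43716372 -0.01016958] across 0.004017431397578633 along 0.002132425921482389 L 0.1515283602706528 0.04859411315883636 yaw 1.4773062544384652
the job is handed in; nothing more can be done
None
```

The zigzag stack is built and handed in: by camera, the deep tray is about 37 mm along the bottom one and the shallow one within about 4 mm of straight above it, with the bottom tray and short box not visibly moved; no verdict was returned.

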